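Slide the locked vial carriage home against its dock

ROBOT

A 7-joint arm with a two-finger parallel gripper is mounted at the origin on the work surface; the furniture and walls round the work are solid. World frame = base frame: x ahead of the robot, y to its left, z up, the work surface at z = 0. Lengths are in m, angles in rad, forces in N, time in s.
With the tool pointing down it reaches from about 0.4 to 0.875 m from the base axis. Payload 6.5 kg.
Tool frame: the origin (TCP) lies at the very end of the fingers, on their centre line; the grasp point (between the pads) lies 19 mm behind it; z points along the fingers, y is the direction in which the jaws open and shut (so a half turn about z gives the same grasp; the last joint's range is limited). The gripper opens to 88 mm and grips with 3 to 60 N. Pads are 18 mm wide; open, the fingers measure 123 mm over their backs; the gripper's body (75 mm by 187 mm) begins 45 mm behind the grasp point.
Start: joints at [1.079, 0.536, -0.004, 1.538, 0.003, 1.067, -0.071], TCP at [0.268, -0.592, 0.239] pointing down, gripper open.
Joint ranges: [-2.7, 2.7], [-0.37, 2.16], [-1.27, 1.26], [0.24, 2.4], [-1.31, 4.45], [0.19, 1.91], [-2.76, 2.76]. Speed limits (rad/s): [2.39, 2.39, 3.14, 3.14, 3.14, 3.14, 3.14].

INTERFACE

Orientations are given as a unit quaternion [x, y, z, w].
In Python, from bench import arm gives the robot as it stands.
- The arm moves only by the shell command python3 -m handwheel 'ROWS'. ROWS is text: rows parted by semicolons, each of 5 numbers parted by spaces: the shift along the tool's x, y, z in mm, then the turn about the tool's z in degrees, then the closure, from -1 (fully open) to 1 (shut). A call has exactly 10 rows; each row shifts and turns the commanded pose from where the row before left it, along the tool's axes as they then stand; what a row does not reach is not made up. A row lasts 1/12 s, in which the tool goes at most 41.7 mm and 7.16 degrees, less where a joint would pass 70% of its speed; a pose out of reach is approached as far as the arm can. A call with a gripper value outside its range is refused whole. The fingers move at their own pace and stop on an object; the grip force is fixed at half the most. Time passes only in rows, so rows that do not move let the fingers close, or fill a call up. It gives the time, the measured TCP pose, the force and the opening at its end, in the units of the state.
- arm.get_state(): the state, without advancing time (a new reading comes with each control period).
- arm.snapshot(name): name is "side" or "top"; returns a dict with "pixels" (400x640x3 uint8, red, green, blue), "camera_matrix" (3x3 intrinsics, pixels), "rvec" (rotation vector, rad) and "tvec" (3), from world to camera coordinates, as OpenCV has them. Camera axes: x right, y down, z forward; pixel columns grow to the right and rows downward; lengths in m; the calibration is good to about 2 mm. A picture is of the moment at which its call begins. There is no depth.
- arm.close_job(): hands the job in, once; it reports no verdict.
The state is a dict: "time": time; "joint_positions": joint angles; "joint_vel": joint speeds; "joint_efforts": joint torques, N m; "tcp_pos": TCP position; "ee_rot": TCP orientation; "wrist_force": force on the tool from outside, world axes, zero at the start; "wrist_torque": the same for the moment, N m; "opening": opening from 0.0 (shut) to 1.0 (fully open).
Only numpy, scipy, OpenCV 4.12 (cv2) and the standard library are available. Lean on these libraries where they do the work, as an engineer would, in place of code of your own. Each camera call takes 0.05 s, during which the arm holds its last target. There are 200 camera calls.

TASK

Push the round lock button on the vial carriage fully down with a fingertip and, keeping it fully down the whole way, slide the carriage along its rail until its nose is right up against the dock's end stop. Then let go so that the button springs up and the carriage is locked there. Do not grasp or lift anything; leave the vials seated in the carriage and the things standing round the slide where they are.

Things in the scene. Friction and masses are not known exactly. Their poses are not given: they have to be found in the camera images.
- slide_base: Fixed grey slide base, 100 x 370 x 12 mm, bolted down flat, with two steel guide rails (tops 20 mm above the bench). Its origin is on the bench, on the centre line, 165 mm from the starting end and 205 mm from the dock end. The carriage slides along this frame's -y axis (roughly to the robot's right); x is across, z up.
- button_top (a point): Centre of the flat top of the lock button: a black round push button, 30 mm diameter, standing upright on the carriage on its centre line. When up, the top is 51 mm above the bench; it stands 9 mm proud of a dark steel boss (42 mm diameter, top 42 mm above the bench) and goes 8 mm down (top then 43 mm above the bench). The point moves with the button. It is the trailing part of the carriage, 96 mm behind the nose.
- lock_button (a joint): Travel of the button, m: 0 up, 0.008 fully down. Its spring needs 3 N to start and 6 N fully down. The carriage is locked until the button is more than about 5 mm down; if let up under way it catches again in notches along the rail or stays half-way, and both count as letting go: the button must stay more than 5.6 mm down all the way.
- carriage (a joint): Travel of the carriage along the rail, m: 0 at the start, growing towards the dock; the dock stops it somewhere between 0.110 and 0.165. It slides with about 2 N of friction and stays where it is left.
- plate_face (a point): Middle of the rear face (10 mm below its top edge) of the carriage's upright aluminium push plate, 84 mm wide, 8 mm thick, its top 66 mm above the bench. It stands across the rail 26 mm ahead of the centre of the button, on the dock side, so a fingertip that holds the button down can push forward against it. The point moves with the carriage.
- carriage_nose (a point): Middle of the front end of the carriage, 26 mm above the bench; the carriage is an aluminium deck 84 x 132 mm, its deck top 34 mm above the bench. It touches the stop when this point meets stop_face. The point moves with the carriage; its axes are those of the slide base.
- stop_face (a point): Middle of the black rubber stop pad of the dock, 26 mm above the bench, facing the carriage. The dock is a white block, 84 x 48 mm, top 70 mm above the bench, fixed across the far end of the rail; its place along the rail differs from run to run. When the carriage is within 2 mm of the stop and the button is let go, the button springs up and locks it.
- vial_a_mid (a point): Centre (half-way up) of a loose glass vial, 21 mm diameter, 45 mm tall, in one outer nest (24 mm square, 14 mm deep) of the black nest block near the carriage's nose, 70 mm ahead of the button. Its top is 81 mm above the bench. It only rides along.
- vial_b_mid (a point): Centre of a second, similar vial in the other outer nest, 54 mm across the rail from the first; the middle nest is empty.
- vial_black: Loose vial with a black cap, 21 mm diameter, 52 mm tall, standing beside the slide; origin under its centre. Leave alone.
- jar_small: Loose small white jar with blue cap, 48 mm diameter, 61 mm tall, standing beside the slide; origin under its centre. Leave alone.
- petri_dish: Loose covered petri dish, 64 mm diameter, 16 mm tall, standing behind the slide; origin under its centre. Leave alone.
- beaker_100: Loose glass beaker, 58 x 64 mm, 70 mm tall, standing behind the slide; origin under its centre. Leave alone.
- timer: Loose dial timer, 66 x 66 x 44 mm, with a knob on top, standing by the starting end of the slide; origin under its centre. Leave alone.

How it is judged:
By the outcome, as a careful person would: the job done as asked, in the order asked, and still so for the second after the job is handed in, with the robot touching nothing.
It also fails if it takes over 40 s, if anything falls off the work surface, if the arm or the gripper's body presses on something with over 40 N, if the wrist force passes 120 N, or if a joint passes its speed limit or range.

## Working session

There is one attempt and no reset: what is moved stays moved. The work goes in short steps, Python scripts to look and compute and a shell command to move; the robot and the scene stay as the last step left them, time stands still between calls to the robot, and variables do not carry over. Pictures are saved under pics/ and viewed, about 8 in all and at most 12, crops included, and the job is handed in when it is done.

```bash
mkdir -p pics
python3 - <<'E'
from bench import arm
import cv2
s=arm.get_state(); print({k:s[k] for k in('time','tcp_pos','ee_rot','wrist_force','opening')})
for n in('side','top'):
    d=arm.snapshot(n); cv2.imwrite(f'pics/{n}0.png',d['pixels'][:,:,::-1]); print(n,d['camera_matrix'],d['rvec'],d['tvec'])
E
```

```text
{'time': 0.0, 'tcp_pos': array([ 0.26819195, -0.59141015,  0.23782864]), 'ee_rot': array([ 9.77416437e-01,  2.11320436e-01, -2.53954953e-04, -8.47502026e-04]), 'wrist_force': array([0.15850863, 0.87287975, 0.02339598]), 'opening': 1.00077574646293}
side [[465.20010421   0.         323.56860429]
 [  0.         465.20010421 200.31622077]
 [  0.           0.           1.        ]] [ 0.38949571 -2.6211128   1.43468925] [0.31400262 0.25164411 0.79477031]
top [[426.21197349   0.         309.58636763]
 [  0.         426.21197349 197.60939209]
 [  0.           0.           1.        ]] [ 2.20578284 -2.1810745   0.09383246] [-0.21245898  0.4134628   0.90241031]
```

View pics/top0.png

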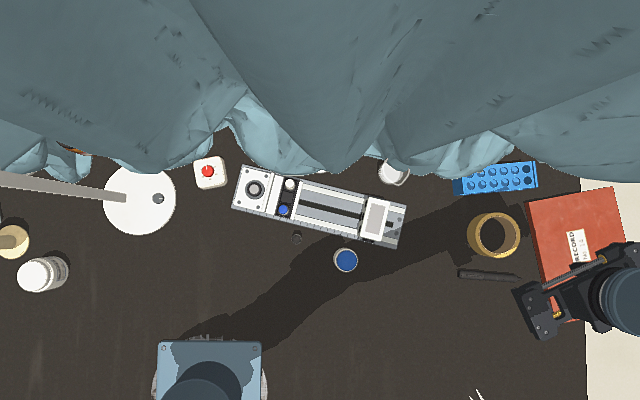

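View pics/side0.png

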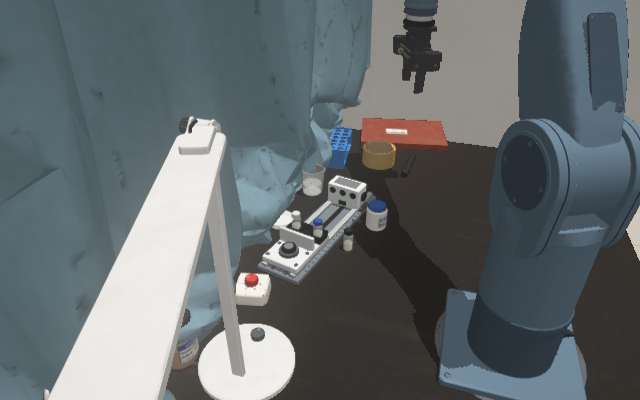

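The top view shows the button near (254,189), the vials at (290,184) and (283,210), the dock at about (378,219), and the curtain close behind. In the side view the button is at (289,247) and the dock at (347,192). I'll enlarge both to get accurate pixels.

```bash
cat > h.py <<'E'
import numpy as np,cv2
from bench import arm
def cam(n):
    d=arm.snapshot(n); R=cv2.Rodrigues(np.array(d['rvec']))[0]
    return d['pixels'],np.array(d['camera_matrix']),R,np.array(d['tvec']).ravel()
def ray(c,uv):
    _,K,R,t=c; return -R.T@t, R.T@np.linalg.solve(K,[*uv,1])
def onz(c,uv,z):
    o,d=ray(c,uv); return o+d*(z-o[2])/d[2]
def tri(c1,u1,c2,u2):
    (a,d),(b,e)=ray(c1,u1),ray(c2,u2)
    s=np.linalg.lstsq(np.c_[d,-e],b-a,rcond=None)[0]; p,q=a+d*s[0],b+e*s[1]
    return (p+q)/2,np.linalg.norm(p-q)
def proj(c,p):
    _,K,R,t=c; q=K@(R@np.array(p)+t); return q[:2]/q[2]
def crop(c,x,y,w,h,k,f):
    cv2.imwrite(f,cv2.resize(c[0][y:y+h,x:x+w,::-1],None,fx=k,fy=k,interpolation=cv2.INTER_CUBIC))
E
python3 - <<'E'
from h import *
t,s=cam('top'),cam('side')
crop(t,220,150,200,110,4,'pics/t1.png'); crop(s,245,165,160,120,5,'pics/s1.png')
E
```

```text
(no output)
```

View pics/t1.png

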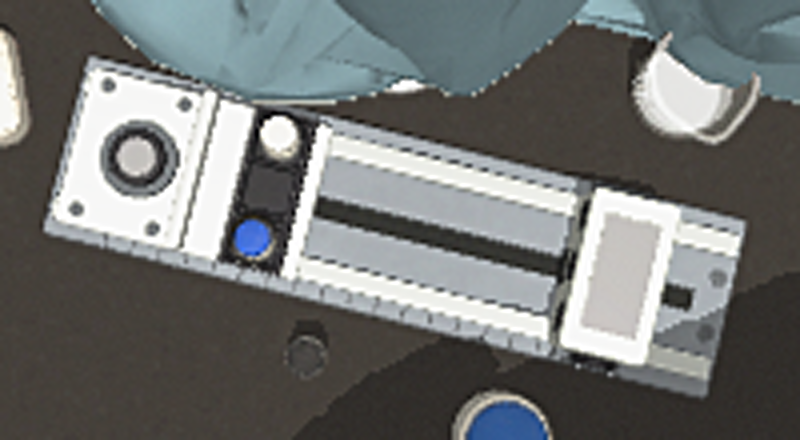

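View pics/s1.png

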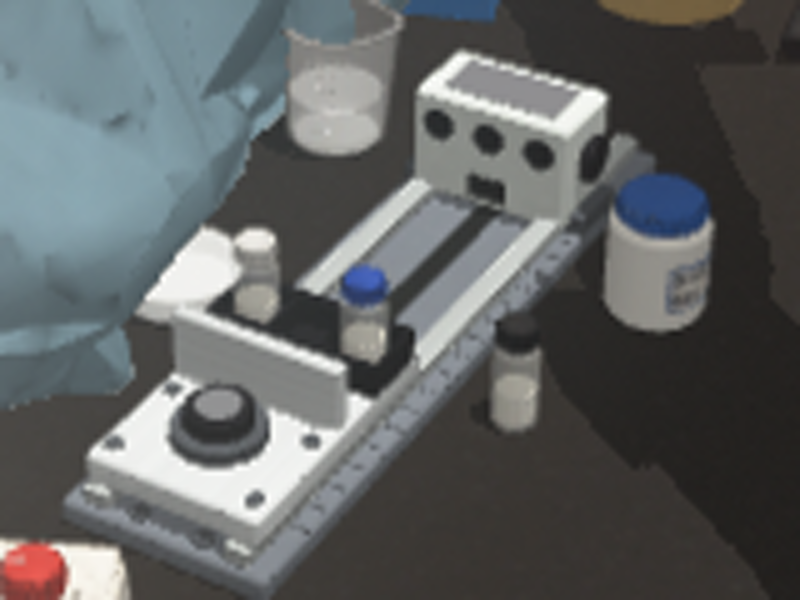

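Top crop: button disc at (138,156), base corners (92,57), (45,233), (746,220) and (706,396), dock rear top edge (598,188)–(562,350). Side crop: button disc at (219,405). The curtain hangs over the far edge of the slide, so I'll work out how much room there is.

Run:
```python
from h import *
np.set_printoptions(precision=4,suppress=True)
t,s=cam('top'),cam('side')
T=lambda x,y:((x+.5)/4-.5+220,(y+.5)/4-.5+150)
S=lambda x,y:((x+.5)/5-.5+245,(y+.5)/5-.5+165)
print('cams',ray(t,(0,0))[0],ray(s,(0,0))[0])
b=tri(t,T(138,156),s,S(219,405)); print('button',b, onz(t,T(138,156),.051))
c=[onz(t,T(*p),.012) for p in((92,57),(45,233),(746,220),(706,396))]; print(np.array(c))
d=(c[2]-c[0]+c[3]-c[1])[:2]; d/=np.linalg.norm(d); print('slide dir',d,np.degrees(np.arctan2(d[1],d[0])), 'len',np.linalg.norm(c[2]-c[0]))
# vials
print('vialwhite',tri(t,T(281,134),s,S(257,240)),'blue',tri(t,T(253,238),s,S(365,280)))
# nose edge (deck 34mm), dock rear edge top
n=[onz(t,T(*p),.034) for p in((327,125),(283,277))]; k=[onz(t,T(*p),.070) for p in((598,188),(562,350))]
o=b[0][:2]
f=lambda p:((p[:2]-o)@d, (p[:2]-o)@[-d[1],d[0]])
print('nose',[f(p) for p in n],'dock',[f(p) for p in k],'plate', [f(onz(t,T(*p),.066)) for p in((218,92),(183,250),(252,105),(217,262))])
print('base',[f(p) for p in c])
# curtain lower edges guess: matching unclear; points at several heights
for p in((100,0),(190,90),(290,104),(350,95),(460,95)):
  print('curt',p,[f(onz(t,T(*p),z)) for z in(.05,.1,.2,.3)])
# lamp post & timer
print('timer',f(tri(t,(208,171),s,(252,280))[0]))
print('lamp',f(onz(t,(158,198),.02)))
q=arm.get_state(); 
from scipy.spatial.transform import Rotation as Ro
print(Ro.from_quat(q['ee_rot']).as_matrix())
```

```text
cams [ 0.3517 -0.1937  0.9323] [0.1562 0.6022 0.6376]
button (array([ 0.4304, -0.0922,  0.0502]), np.float64(0.0008216878526569081)) [ 0.4307 -0.0921  0.051 ]
[[ 0.4878 -0.0617  0.012 ]
 [ 0.3919 -0.0385  0.012 ]
 [ 0.4033 -0.4175  0.012 ]
 [ 0.3082 -0.3954  0.012 ]]
slide dir [-0.2297 -0.9733] -103.27985300420805 len 0.3657689101469332
vialwhite (array([ 0.4397, -0.167 ,  0.0806]), np.float64(0.0006572677813548944)) blue (array([ 0.3874, -0.1537,  0.0798]), np.float64(0.0005103286790900675))
nose [(np.float64(0.09046864290729223), np.float64(0.041431655621780694)), (np.float64(0.08741663260100518), np.float64(-0.04216140891533272))] dock [(np.float64(0.23294048234504544), np.float64(0.03970767331847185)), (np.float64(0.23417310918513945), np.float64(-0.04447056501664116))] plate [(np.float64(0.033297251386649136), np.float64(0.04104189487779701)), (np.float64(0.03591588384960728), np.float64(-0.041471493457060034)), (np.float64(0.051767347107448944), np.float64(0.03876319036510155)), (np.float64(0.0541357826940963), np.float64(-0.04322609017712217))]
base [(np.float64(-0.04288813726
[... 1229 characters left out ...]
289704647651), np.float64(0.05159022124064588)), (np.float64(0.10184095056397369), np.float64(0.0389999876869087)), (np.float64(0.10388900408147088), np.float64(0.02640975413317159))]
curt (460, 95) [(np.float64(0.1544209974798657), np.float64(0.07177202765883577)), (np.float64(0.1522912519221571), np.float64(0.06468996059690743)), (np.float64(0.1480317608067398), np.float64(0.050525826473050844)), (np.float64(0.14377226969132254), np.float64(0.036361692349194306))]
timer (np.float64(-0.10565926621033576), np.float64(0.013417959813192295))
lamp (np.float64(-0.1978428405296814), np.float64(-0.06669441088960283))
[[ 0.9107  0.4131 -0.0003]
 [ 0.4131 -0.9107  0.0005]
 [-0.     -0.0005 -1.    ]]
```

Run:
```python
from h import *
np.set_printoptions(precision=3,suppress=True)
t,s=cam('top'),cam('side')
T=lambda x,y:((x+.5)/4-.5+220,(y+.5)/4-.5+150)
o=np.array([.4306,-.0922]);d=np.array([-.2297,-.9733]);n=np.array([.9733,-.2297])
hsv=cv2.cvtColor(s[0],cv2.COLOR_RGB2HSV)
for p in((-40,-40),(30,-60),(100,10),(140,50),(190,90),(240,100),(290,104),(350,95),(400,70),(460,95),(500,80),(570,20),(620,30),(700,50)):
  r=[]
  for z in np.arange(0.02,.62,.04):
    P=onz(t,T(*p),z);u=np.round(proj(s,P)).astype(int); 
    if not(0<=u[0]<640 and 0<=u[1]<400): r.append((round(z,2),'out'));continue
    h=hsv[u[1],u[0]]; cur=80<h[0]<110 and h[1]>50
    if cur: r.append((round(z,2),round(float((P[:2]-o)@d)*1e3),round(float((P[:2]-o)@n)*1e3),tuple(map(int,u))))
  print(p,r[:2],'..',r[-1:])
```

```text
(-40, -40) [(np.float64(0.22), -71, 52, (238, 182)), (np.float64(0.26), -60, 46, (243, 160))] .. [(np.float64(0.58), 'out')]
(30, -60) [(np.float64(0.22), -45, 67, (241, 173)), (np.float64(0.26), -35, 61, (245, 152))] .. [(np.float64(0.58), 'out')]
(100, 10) [(np.float64(0.14), -23, 57, (256, 206)), (np.float64(0.18), -16, 51, (259, 187))] .. [(np.float64(0.58), 'out')]
(140, 50) [(np.float64(0.14), 0, 43, (268, 202)), (np.float64(0.18), 6, 38, (271, 184))] .. [(np.float64(0.58), 'out')]
(190, 90) [(np.float64(0.14), 28, 31, (282, 198)), (np.float64(0.18), 32, 26, (284, 180))] .. [(np.float64(0.58), 'out')]
(240, 100) [(np.float64(0.14), 51, 32, (288, 192)), (np.float64(0.18), 55, 27, (290, 175))] .. [(np.float64(0.58), 'out')]
(290, 104) [(np.float64(0.14), 74, 35, (292, 187)), (np.float64(0.18), 77, 31, (294, 170))] .. [(np.float64(0.58), 'out')]
(350, 95) [(np.float64(0.1), 100, 51, (293, 195)), (np.float64(0.14), 101, 46, (295, 180))] .. [(np.float64(0.58), 'out')]
(400, 70) [(np.float64(0.1), 121, 69, (291, 189)), (np.float64(0.14), 121, 63, (293, 174))] .. [(np.float64(0.58), 'out')]
(460, 95) [(np.float64(0.1), 152, 64, (301, 183)), (np.float64(0.14), 151, 59, (302, 169))] .. [(np.float64(0.58), 'out')]
(500, 80) [(np.float64(0.1), 170, 76, (300, 179)), (np.float64(0.14), 167, 70, (302, 164))] .. [(np.float64(0.58), 'out')]
(570, 20) [(np.float64(0.02), 204, 130, (290, 195)), (np.float64(0.06), 200, 122, (292, 183))] .. [(np.float64(0.58), 'out')]
(620, 30) [(np.float64(0.02), 232, 131, (296, 190)), (np.float64(0.06), 226, 123, (297, 178))] .. [(np.float64(0.58), 'out')]
(700, 50) [(np.float64(0.06), 269, 123, (306, 171)), (np.float64(0.1), 262, 115, (307, 159))] .. [(np.float64(0.58), 'out')]
```

The curtain overhangs the far side of the slide from about z≥0.14. I'll therefore point the jaw axis along the rail, so the narrow side of the body faces the curtain, stay slightly on the robot side, and come in from the dock end.

```bash
python3 -m handwheel '0 0 0 6.3 1;0 0 0 6.3 1;0 0 0 6.3 1;0 0 0 6.3 1;0 0 0 6.3 1;0 0 0 6.2 1;4 -35 0 0 1;4 -35 0 0 1;4 -35 0 0 1;4 -35 0 0 1'; python3 -m handwheel '4 -35 0 0 1;4 -35 0 0 1;4 -35 0 0 1;4 -35 0 0 1;0 -22 0 0 1;0 -20 0 0 1;0 0 20 0 1;0 0 20 0 1;0 0 10 0 1;0 0 0 0 1'
cat > st.py <<'E'
from h import *
q=arm.get_state(); o=np.array([.4306,-.0922]);d=np.array([-.2297,-.9733]);n=np.array([.9733,-.2297])
p=q['tcp_pos']; from scipy.spatial.transform import Rotation as Ro
R=Ro.from_quat(q['ee_rot']).as_matrix(); f=q['wrist_force']
print('t %.2f s %.1f n %.1f z %.1f mm'%(q['time'],*(1e3*np.array([(p[:2]-o)@d,(p[:2]-o)@n,p[2]]))),'yawerr',np.degrees(np.arcsin(R[:2,1]@n)).round(2),'F s,n,z',(f[:2]@d).round(2),(f[:2]@n).round(2),f[2].round(2),'open',round(q['opening'],3), 'tau',np.round(q['joint_efforts'],1))
E
python3 st.py
```

```text
time: 1.23
tcp_pos: [0.3166, -0.4579, 0.2387]
ee_rot: [0.993, -0.116, 0.0, 0.0]
wrist_force: [-0.0, -0.5, -0.5]
opening: 0.27
time: 2.07
tcp_pos: [0.3724, -0.2852, 0.187]
ee_rot: [0.993, -0.116, -0.002, -0.001]
wrist_force: [-0.7, -0.6, 0.0]
opening: 0.001
t 2.07 s 201.2 n -12.3 z 187.0 mm yawerr -0.02 F s,n,z 0.72 -0.53 0.02 open 0.001 tau [ -0.3 -38.7   0.7 -20.5  -0.   -0.5   0. ]
```

```bash
python3 -m handwheel '0 0 30 0 1;0 0 30 0 1;0 0 27 0 1;0 -20 0 0 1;0 -20 0 0 1;0 -20 0 0 1;0 -20 0 0 1;0 -10 0 0 1;0 0 0 0 1;0 0 0 0 1'; python3 st.py
python3 - <<'E'
from h import *
t,s=cam('top'),cam('side'); crop(s,200,60,260,220,3,'pics/s2.png'); crop(t,180,100,260,180,3,'pics/t2.png')
E
```

```text
time: 2.9
tcp_pos: [0.3949, -0.199, 0.1022]
ee_rot: [0.993, -0.116, 0.0, 0.0]
wrist_force: [-0.0, -0.7, 0.7]
opening: 0.002
t 2.90 s 112.2 n -10.3 z 102.2 mm yawerr -0.0 F s,n,z 0.68 0.13 0.66 open 0.002 tau [ -1.2 -40.5   0.3 -15.1  -0.1  -0.1  -0.1]
```

View pics/s2.png

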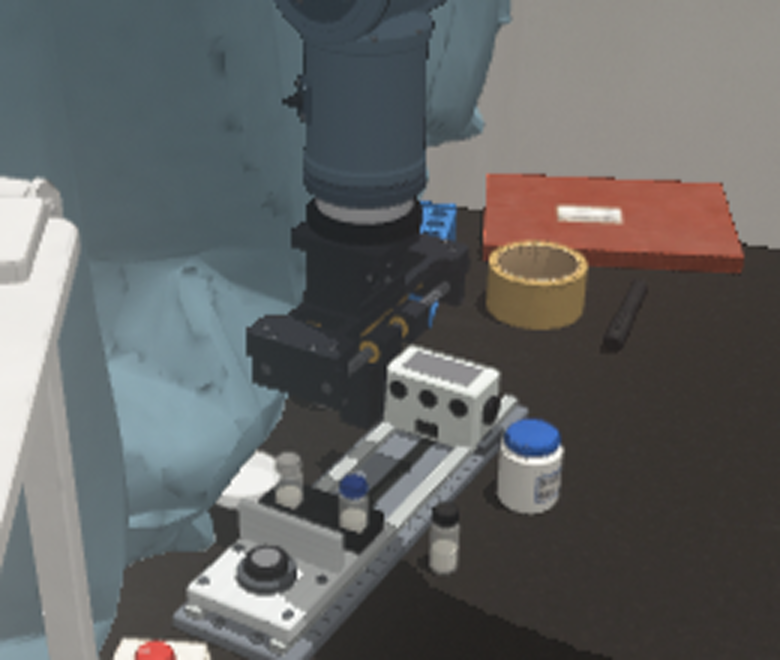

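View pics/t2.png

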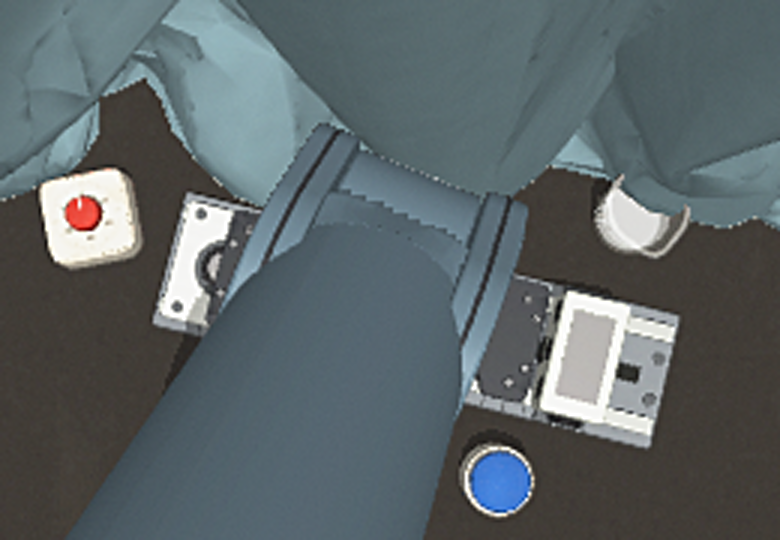

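The arm is clear so far. The billow in the curtain stays behind the gripper in the side view (edge near (285,420)), and the vials and other objects are undisturbed. I'll continue over the carriage, shifted a little further towards the robot.

```bash
python3 -m handwheel '-2 -10 0 0 1;-2 -10 0 0 1;0 -10 0 0 1;0 -10 0 0 1;0 -10 0 0 1;0 0 0 0 1;0 0 0 0 1;0 0 0 0 1;0 0 0 0 1;0 0 0 0 1'; python3 st.py
```

```text
time: 3.83
tcp_pos: [0.4019, -0.1493, 0.1017]
ee_rot: [0.993, -0.116, -0.0, 0.0]
wrist_force: [-0.3, 0.2, -0.8]
opening: 0.009
t 3.83 s 62.2 n -14.9 z 101.7 mm yawerr -0.08 F s,n,z -0.09 -0.29 -0.76 open 0.009 tau [ -0.2 -39.2   0.9 -14.8  -0.   -0.1   0. ]
```

```bash
python3 -m handwheel '0 -8 0 0 1;0 -8 0 0 1;0 -8 0 0 1;0 -8 0 0 1;0 -8 0 0 1;0 -8 0 0 1;0 -8 0 0 1;0 -2 0 0 1;0 0 0 0 1;0 0 0 0 1'; python3 st.py;python3 - <<'E'
from h import *
t,s=cam('top'),cam('side'); crop(s,200,100,200,190,3.2,'pics/s3.png')
E
```

```text
time: 4.67
tcp_pos: [0.4153, -0.0924, 0.1017]
ee_rot: [0.993, -0.116, -0.0, 0.0]
wrist_force: [0.6, -0.2, 0.7]
opening: 0.006
t 4.67 s 3.7 n -14.8 z 101.7 mm yawerr -0.01 F s,n,z 0.01 0.65 0.66 open 0.006 tau [ -0.5 -38.9   0.6 -14.8  -0.   -0.1  -0. ]
```

View pics/s3.png

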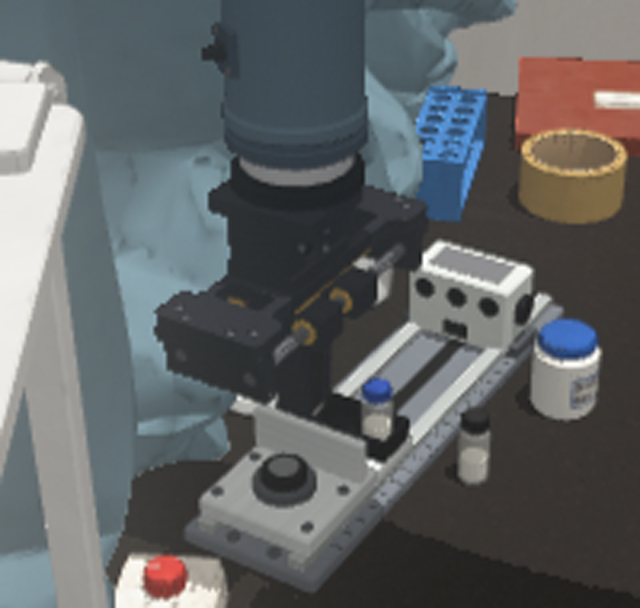

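Run:
```python
from h import *
t,s=cam('top'),cam('side')
p=arm.get_state()['tcp_pos']; print(proj(s,p),proj(s,[.4304,-.0922,.051]),proj(t,p),(proj(s,p)-[200,100])*3.2)
```

```text
[294.7944685  226.10112164] [288.1738883  245.26371714] [251.3601071  194.16980138] [303.34229919 403.52358923]
```

The projected TCP matches the fingertip in the picture at (303,403), so it is above the button. Descending, with 3 mm more clearance from the plate.

```bash
python3 -m handwheel '0 -3 8 0 1;0 0 10 0 1;0 0 10 0 1;0 0 8 0 1;0 0 6 0 1;0 0 3 0 1;0 0 0 0 1;0 0 0 0 1;0 0 0 0 1;0 0 0 0 1'; python3 st.py
```

```text
time: 5.7
tcp_pos: [0.4164, -0.0895, 0.0571]
ee_rot: [0.993, -0.116, 0.0, 0.0]
wrist_force: [-0.3, -0.5, 0.6]
opening: 0.005
t 5.70 s 0.6 n -14.5 z 57.1 mm yawerr -0.03 F s,n,z 0.55 -0.15 0.63 open 0.005 tau [ -0.  -41.4   1.  -11.8   0.   -0.1  -0. ]
```

```bash
python3 -m handwheel '0 0 2 0 1;0 0 2 0 1;0 0 2 0 1;0 0 2 0 1;0 0 2 0 1;0 0 1 0 1;0 0 1 0 1;0 0 0 0 1;0 0 0 0 1;0 0 0 0 1'; python3 st.py
```

```text
time: 6.53
tcp_pos: [0.4162, -0.0895, 0.0448]
ee_rot: [0.993, -0.116, 0.0, 0.0]
wrist_force: [-0.0, 0.5, 5.3]
opening: 0.005
t 6.53 s 0.6 n -14.7 z 44.8 mm yawerr -0.03 F s,n,z -0.47 -0.14 5.29 open 0.005 tau [  0.  -40.3   1.1 -10.5   0.   -0.2  -0. ]
```

```bash
python3 -m handwheel '0 0 1 0 1;0 0 1 0 1;0 0 1 0 1;0 0 1 0 1;0 0 0 0 1;0 0 0 0 1;0 0 0 0 1;0 0 0 0 1;0 0 0 0 1;0 0 0 0 1'; python3 st.py
```

```text
time: 7.37
tcp_pos: [0.4164, -0.0895, 0.0428]
ee_rot: [0.993, -0.116, 0.0, -0.0]
wrist_force: [-9.2, 2.5, 43.6]
opening: 0.007
t 7.37 s 0.6 n -14.4 z 42.8 mm yawerr -0.03 F s,n,z -0.3 -9.55 43.58 open 0.007 tau [  0.  -26.6   1.  -10.    0.1  -2.8  -0. ]
```

Bottomed (43 N, stiff). I'll ease off 1 mm, then slide.

```bash
python3 -m handwheel '0 0 -1 0 1;0 0 0 0 1;0 0 0 0 1;0 2 0 0 1;0 2 0 0 1;0 2 0 0 1;0 2 0 0 1;0 2 0 0 1;0 0 0 0 1;0 0 0 0 1'; python3 st.py
```

```text
time: 8.2
tcp_pos: [0.4141, -0.099, 0.043]
ee_rot: [0.993, -0.116, 0.0, -0.0]
wrist_force: [-5.2, 2.6, 27.8]
opening: 0.007
t 8.20 s 10.5 n -14.5 z 43.0 mm yawerr -0.02 F s,n,z -1.31 -5.63 27.84 open 0.007 tau [  0.3 -32.    1.3 -10.2   0.1  -1.8   0. ]
```

```bash
python3 -m handwheel '0 3 0 0 1;0 3 0 0 1;0 3 0 0 1;0 3 0 0 1;0 3 0 0 1;0 3 0 0 1;0 3 0 0 1;0 3 0 0 1;0 3 0 0 1;0 3 0 0 1'; python3 st.py
```

```text
time: 9.03
tcp_pos: [0.4071, -0.128, 0.043]
ee_rot: [0.993, -0.116, 0.0, -0.0]
wrist_force: [-5.0, 4.0, 29.2]
opening: 0.001
t 9.03 s 40.2 n -14.6 z 43.0 mm yawerr 0.0 F s,n,z -2.69 -5.81 29.17 open 0.001 tau [  0.2 -32.    1.9 -10.3   0.3  -1.9  -0.1]
```

```bash
python3 -m handwheel '0 3 0 0 1;0 3 0 0 1;0 3 0 0 1;0 3 0 0 1;0 3 0 0 1;0 3 0 0 1;0 3 0 0 1;0 3 0 0 1;0 3 0 0 1;0 3 0 0 1'; python3 st.py
```

```text
time: 9.87
tcp_pos: [0.4002, -0.1573, 0.043]
ee_rot: [0.993, -0.116, 0.0, -0.0]
wrist_force: [-4.7, 3.6, 29.4]
opening: 0.002
t 9.87 s 70.4 n -14.7 z 43.0 mm yawerr -0.0 F s,n,z -2.43 -5.36 29.44 open 0.002 tau [  0.  -32.3   1.7 -10.5   0.2  -2.   -0.1]
```

```bash
python3 -m handwheel '0 3 0 0 1;0 3 0 0 1;0 3 0 0 1;0 3 0 0 1;0 3 0 0 1;0 3 0 0 1;0 3 0 0 1;0 3 0 0 1;0 3 0 0 1;0 3 0 0 1'; python3 st.py
```

```text
time: 10.7
tcp_pos: [0.3931, -0.1866, 0.043]
ee_rot: [0.993, -0.116, 0.0, -0.0]
wrist_force: [-5.4, 3.3, 29.3]
opening: 0.005
t 10.70 s 100.5 n -14.8 z 43.0 mm yawerr -0.01 F s,n,z -1.94 -6.05 29.28 open 0.005 tau [ -0.2 -32.8   1.4 -10.8   0.2  -2.   -0.1]
```

```bash
python3 -m handwheel '0 2 0 0 1;0 2 0 0 1;0 2 0 0 1;0 2 0 0 1;0 2 0 0 1;0 1 0 0 1;0 1 0 0 1;0 1 0 0 1;0 1 0 0 1;0 1 0 0 1'; python3 st.py
```

```text
time: 11.53
tcp_pos: [0.3896, -0.2012, 0.043]
ee_rot: [0.993, -0.116, 0.0, -0.0]
wrist_force: [-6.1, 3.0, 28.7]
opening: 0.003
t 11.53 s 115.5 n -14.9 z 43.0 mm yawerr -0.02 F s,n,z -1.55 -6.63 28.65 open 0.003 tau [  0.1 -33.1   1.2 -11.    0.2  -2.   -0. ]
```

```bash
python3 -m handwheel '0 1 0 0 1;0 1 0 0 1;0 1 0 0 1;0 1 0 0 1;0 1 0 0 1;0 1 0 0 1;0 1 0 0 1;0 1 0 0 1;0 1 0 0 1;0 1 0 0 1'; python3 st.py
```

```text
time: 12.37
tcp_pos: [0.3873, -0.211, 0.043]
ee_rot: [0.993, -0.116, -0.0, -0.0]
wrist_force: [-6.0, 2.6, 28.1]
opening: 0.005
t 12.37 s 125.5 n -14.9 z 43.0 mm yawerr -0.02 F s,n,z -1.18 -6.48 28.08 open 0.005 tau [  0.  -33.3   1.1 -11.1   0.2  -2.   -0. ]
```

```bash
python3 -m handwheel '0 1 0 0 1;0 1 0 0 1;0 1 0 0 1;0 1 0 0 1;0 1 0 0 1;0 0 0 0 1;0 0 0 0 1;0 0 0 0 1;0 0 0 0 1;0 0 0 0 1'; python3 st.py
```

```text
time: 13.2
tcp_pos: [0.3861, -0.2161, 0.0431]
ee_rot: [0.993, -0.116, 0.0, 0.0]
wrist_force: [-4.7, 2.6, 27.7]
opening: 0.006
t 13.20 s 130.8 n -14.8 z 43.1 mm yawerr -0.03 F s,n,z -1.42 -5.19 27.73 open 0.006 tau [ -0.2 -33.5   0.6 -11.1   0.   -2.   -0. ]
```

```bash
python3 -m handwheel '0 1 0 0 1;0 1 0 0 1;0 1 0 0 1;0 1 0 0 1;0 1 0 0 1;0 1 0 0 1;0 0 0 0 1;0 0 0 0 1;0 0 0 0 1;0 0 0 0 1'; python3 st.py
python3 - <<'E'
from h import *
s=cam('side'); crop(s,240,130,180,140,4,'pics/s4.png')
E
```

```text
time: 14.03
tcp_pos: [0.3851, -0.2204, 0.043]
ee_rot: [0.993, -0.115, -0.0, -0.001]
wrist_force: [-3.8, 7.6, 29.7]
opening: 0.006
t 14.03 s 135.3 n -14.9 z 43.0 mm yawerr 0.05 F s,n,z -6.47 -5.48 29.7 open 0.006 tau [  1.8 -33.3   3.1 -11.6   0.7  -2.3  -0. ]
```

View pics/s4.png

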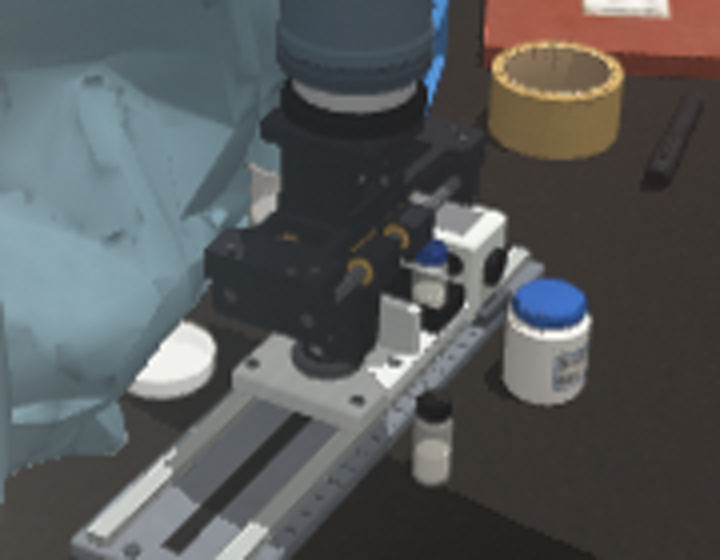

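The button is held down, the carriage is at the dock end and the s-force is rising (6.5 N), which suggests the stop. I'll push on to confirm it and take up the gap to the plate.

```bash
python3 -m handwheel '0 1 0 0 1;0 1 0 0 1;0 1 0 0 1;0 0 0 0 1;0 0 0 0 1;0 0 0 0 1;0 0 0 0 1;0 0 0 0 1;0 0 0 0 1;0 0 0 0 1'; python3 st.py
```

```text
time: 14.92
tcp_pos: [0.3849, -0.2209, 0.043]
ee_rot: [0.993, -0.114, -0.0, -0.002]
wrist_force: [-2.8, 15.1, 31.5]
opening: -0.0
t 14.92 s 135.8 n -14.9 z 43.0 mm yawerr 0.19 F s,n,z -14.08 -6.24 31.52 open -0.0 tau [  5.  -32.8   7.  -12.3   1.6  -2.7  -0.1]
```

Firm stop: 14 N, with no advance for 3 mm commanded. I'll lift straight up so nothing drags the carriage back.

```bash
python3 -m handwheel '0 0 -2 0 1;0 0 -3 0 1;0 0 -4 0 1;0 0 -5 0 1;0 0 -8 0 1;0 0 -10 0 1;0 0 -12 0 1;0 0 -12 0 1;0 0 -8 0 1;0 0 0 0 1'; python3 st.py; python3 -m handwheel '0 20 0 0 1;0 25 0 0 1;0 30 0 0 1;0 30 0 0 1;0 30 -10 0 1;0 30 -20 0 1;0 30 -20 0 1;0 25 -20 0 1;0 20 -20 0 1;0 0 0 0 1'; python3 st.py
python3 - <<'E'
from h import *
t,s=cam('top'),cam('side'); crop(t,240,160,180,100,4,'pics/t5.png'); crop(s,245,145,180,140,4,'pics/s5.png')
E
```

```text
time: 15.75
tcp_pos: [0.385, -0.2255, 0.1075]
ee_rot: [0.993, -0.116, 0.001, 0.001]
wrist_force: [0.4, -0.1, 0.5]
opening: 0.003
t 15.75 s 140.3 n -13.8 z 107.5 mm yawerr -0.06 F s,n,z -0.0 0.46 0.47 open 0.003 tau [  0.  -41.2   0.5 -15.5  -0.    0.3   0. ]
time: 16.58
tcp_pos: [0.3277, -0.4646, 0.1993]
ee_rot: [0.993, -0.119, 0.002, 0.004]
wrist_force: [-0.6, -0.3, 0.4]
opening: 0.005
t 16.58 s 386.1 n -14.7 z 199.3 mm yawerr -0.37 F s,n,z 0.41 -0.52 0.41 open 0.005 tau [ -1.  -47.5  -0.3 -21.3  -0.3   0.8   0.4]
```

View pics/t5.png

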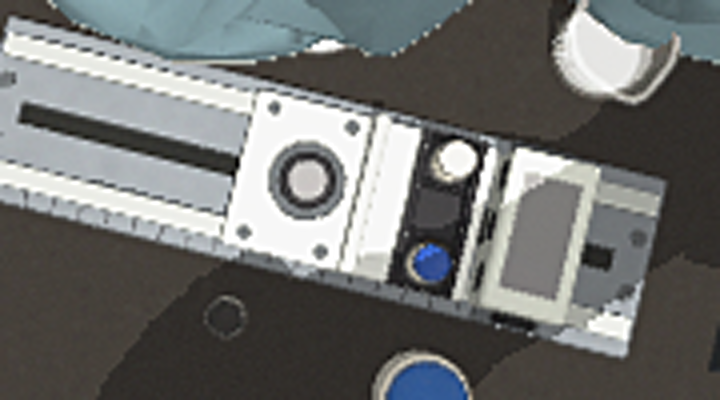

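View pics/s5.png

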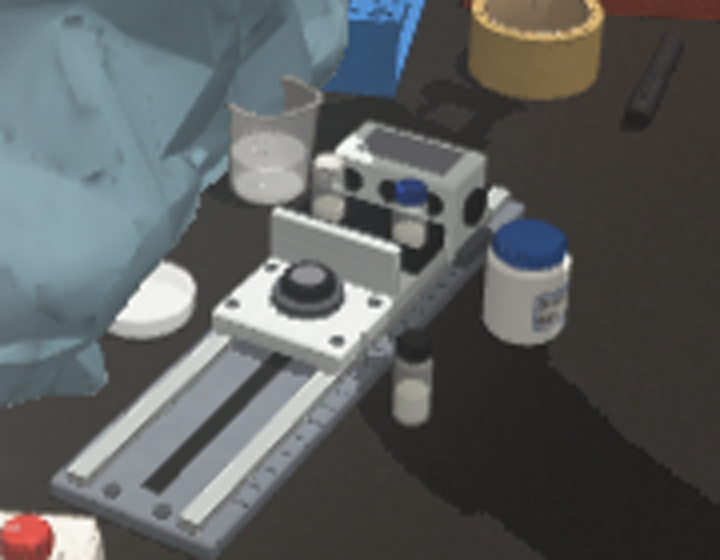

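The carriage sits at the dock with its nose at the pad (top crop around (490,220)), both vials seated and the button disc at (307,180) top and (313,272) side. I'll triangulate its height and travel.

```bash
python3 - <<'E'
from h import *
t,s=cam('top'),cam('side')
o=np.array([.4306,-.0922]);d=np.array([-.2297,-.9733]);n=np.array([.9733,-.2297])
T=lambda x,y:((x+.5)/4-.5+240,(y+.5)/4-.5+160)
S=lambda x,y:((x+.5)/4-.5+245,(y+.5)/4-.5+145)
p,e=tri(t,T(307,180),s,S(312,274)); print('button',p,e,'travel',(p[:2]-o)@d,(p[:2]-o)@n)
for z in(.043,.051):
  q=np.r_[o+.1352*d,z]; print(z,(proj(t,q)-[240,160]+.5)*4-.5,(proj(s,q)-[245,145]+.5)*4-.5)
E
python3 -m handwheel '0 0 0 0 1;0 0 0 0 1;0 0 0 0 1;0 0 0 0 1;0 0 0 0 1;0 0 0 0 1;0 0 0 0 1;0 0 0 0 1;0 0 0 0 1;0 0 0 0 1'; python3 st.py
```

```text
button [ 0.39765938 -0.22174965  0.0523423 ] 0.0025992729404919765 travel 0.1336571366860712 -0.002303546107942753
0.043 [310.96154532 179.80790642] [307.34918355 285.06721972]
0.051 [311.49242876 178.98475631] [307.47616619 273.29979211]
time: 17.62
tcp_pos: [0.3289, -0.4583, 0.1957]
ee_rot: [0.993, -0.116, 0.0, 0.0]
wrist_force: [0.5, 0.3, 1.2]
opening: 0.004
t 17.62 s 379.7 n -14.9 z 195.7 mm yawerr -0.02 F s,n,z -0.39 0.38 1.21 open 0.004 tau [ -0.  -49.1   0.9 -22.4  -0.   -0.1  -0. ]
```

The button is up (z ≈ 0.052) and travel is ≈ 0.134–0.135, matching the firm stop. Handing in.

```bash
python3 -c "
from bench import arm; print(arm.close_job())"
```

```text
the job is handed in; nothing more can be done
None
```

I pushed the lock button fully down with the closed fingertips, slid the carriage about 135 mm to the dock's end stop, and lifted straight off. The job was handed in at about 17.6 s with the arm clear of everything.

- **Button held down:** the tip stayed at z ≈ 43 mm with 28–32 N on the button at every reading during the slide. I checked after each call, not continuously.
- **At the stop:** the push force rose to 14 N, and the tip moved only 0.5 mm for 3 mm commanded.
- **Locked:** after release, the two views put the button top at about 52 mm, so it is up (51 mm expected). Both vials were seated and the objects beside and behind the slide looked undisturbed. The timer was only partly in the last pictures.

**Disagreements and limits:**
- The camera put the carriage travel at 133.7 mm, against about 135 mm from the tip position. The two rays for the button missed each other by 2.6 mm, about the stated calibration error.
- I did not measure the nose-to-stop gap directly. The evidence for it is the firm stop force and the picture.
- While bottoming the button, the fingertip force briefly reached about 44 N before I eased off. That is well below the 120 N wrist limit, and it was on the fingertips, not the arm or gripper body.

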